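# Line a brass bar up on the soldering board

## Task

Set the loose brass bar up for soldering: lay it askew on the soldering board with one end butted against the screw tip of the stop post, and keeping that end pressed there swing it round until it lies flush along both fence pins. Then press the hold-down finger down until its foot rests on the bar, its end still touching the stop. The post and pins are only plugged into brittle ceramic, so keep every push on them light, and leave the other things on the bench alone.

Things in the scene. Friction and masses are not known exactly. Their poses are not given: they have to be found in the camera images.
- bar_center (a point): centre (half-way up) of the loose solid brass bar, 260 long (its x axis) x 16 wide x 12 mm high, about 0.4 kg (may differ by a third), both ends alike; it starts lying on the bench
- bar: the same brass bar; origin under its middle, on its lower face, x along its length, z up
- station: soldering station, fixed: a reddish 250 x 350 mm ceramic board in a steel tray; origin on the bench under the middle of the board, x across it towards the fence and hold-down side, y along the fence line towards the stop post, z up. The board's top is 26 mm above the origin. The bar lying home has its length along y, its middle at x = +15 mm and, as the stop screw is set, at y = -8 to +6 mm
- post: stop post, dark steel, 18 (x) x 16 (y) x 24 mm high, fixed at station x = +15, y = +147 mm; origin at its foot on the board, in its middle. A stop screw, 8 mm thick with a round end (4 mm radius), runs through it along y, 6.5 mm above the board; its tip stands 3 to 17 mm out of the post's -y face (at y = +139), set anew each time: find it by touch. Bears 20 N at most, as do the pins
- pin_near: fence pin nearer the post, steel, 10 mm in diameter, 18 mm high, fixed at station x = +28, y = +64 mm; origin at its foot. The bar's long side lies against its -x side
- pin_far: the other fence pin, the same size, fixed at station x = +28, y = -91 mm; origin at its foot
- finger (a joint): angle of the hold-down finger on its stiff hinge: 0 = level, foot resting on top of a bar that lies home; grows as it is raised (rad); it stays where it is left (needs 0.1 N m to move) and starts raised 0.7 to 1.0. With no bar under it it would go below 0, to -0.12
- finger_hinge (a point): hinge axis of the hold-down finger, at station x = +97, y = +123 mm, 56 mm above the bench; the lowered finger runs level from it towards station (-0.906, -0.423)
- finger_pad (a point): middle of the top of the finger's flat thumb pad (26 mm along the finger, 24 wide), 86 mm out from the hinge, 2.5 mm above the hinge when level. The finger is a 12 mm wide, 5 mm thick steel strip with the pad at its end and under it an 18 mm long foot, 90 mm from the hinge; raised, it stands between its bracket and the bar's place, clear of the bar
- charcoal: bystander: black charcoal block 52 x 42 x 26 mm on the corner of the board beside the post; origin under its middle
- tweezers: bystander: steel tweezers, 170 mm long, on the bench; origin under their middle
- flux_jar: bystander: white jar with green lid, 56 mm across, 60 high; origin under its middle
- dish: bystander: small white dish, 70 mm across, 22 high; origin under its middle
- hammer: bystander: hammer, 240 mm long; origin under its middle
- tube: bystander: upright copper tube stub, 26 mm across, 80 high; origin under its middle
- torch: bystander: brass hand torch lying on the bench, 240 mm long; origin under its handle

How it is judged (in metres and radians):
On the way, in this order (a step that is already met when the one before it is completed fails the run):
1. the bar lies on the board, askew to the fence line by more than 10 degrees, with its end pressing on the stop (z of bar_center in the frame of station below 0.037 m and angle between the x axis of bar and the y axis of station, either way round above 0.175 rad and y of bar_center in the frame of station between -0.05 and 0.03 m and contact force between bar and post above 0.5 N), for 0.1 s.
2. the bar is swung part of the way, to between 7 and 2 degrees from the fence line, its end still pressing on the stop (z of bar_center in the frame of station below 0.037 m and angle between the x axis of bar and the y axis of station, either way round between 0.035 and 0.122 rad and contact force between bar and post above 0.2 N), for 0.05 s.
3. the bar lies flush along both fence pins (within 1.5 mm and 0.6 degrees) with its end touching the stop (z of bar_center in the frame of station below 0.0345 m and angle between the x axis of bar and the y axis of station, either way round below 0.0105 rad and x of bar_center in the frame of station above 0.0135 m and contact force between bar and post above 0.05 N), for 0.2 s.
4. the hold-down finger's foot rests on the bar (value of joint finger between -0.03 and 0.03 rad), for 0.2 s.
At the end, for the whole second after the job is handed in: The bar lies flat and still on the board, flush along both fence pins (gap under 1.5 mm, within 0.6 degrees) with its end touching the tip of the stop screw, released, and the hold-down finger's foot rests on it (finger within 0.03 rad of level) (all of step 4 and z of bar_center in the frame of station below 0.0335 m and angle between the x axis of bar and the y axis of station, either way round below 0.0105 rad and x of bar_center in the frame of station between 0.0135 and 0.0165 m and y of bar_center in the frame of station between -0.0095 and 0.0075 m and contact force between bar and post above 0.02 N and linear speed of bar below 0.01 m/s).
It fails at once if the stop or a fence pin is pushed with more than 20 N (contact force between anything else and post above 20 N or contact force between anything else and pin_near above 20 N or contact force between anything else and pin_far above 20 N).
It fails at once if a bystander is moved more than 20 mm (distance of any of charcoal, tweezers, flux_jar, dish, hammer, tube, torch from where it was at the start of the episode above 0.02 m).
It also fails if it takes over 58 s, if anything falls off the work surface, if the arm or the gripper's body presses on something with over 40 N, if the wrist force passes 120 N, or if a joint passes its speed limit or range.

## Robot

A 7-joint arm with a two-finger parallel gripper is mounted at the origin on the work surface. World frame = base frame: x ahead of the robot, y to its left, z up, the work surface at z = 0. Lengths are in mm, angles in rad, forces in N, time in s.
With the tool pointing down it reaches from about 425 to 950 mm from the base axis. Payload 4.7 kg.
Tool frame: the origin (TCP) lies on the centre line of the jaws, within the pads' length; the fingertips stand 25 mm ahead of it and the grasp point (between the pads) lies 6 mm ahead of it; z points along the fingers, y is the line along which they close (so a half turn about z gives the same grasp; the last joint's range is limited). The gripper opens to 87 mm and grips with 3 to 60 N. Pads are 19 mm wide; open, the fingers measure 117 mm over their backs; the gripper's body (75 mm by 190 mm) begins 51 mm behind the grasp point.
Start: joints at [-1.377, 0.469, -0.049, 1.532, 0.024, 1.141, -0.082], TCP at [149.106, 658.342, 247.573] pointing down, gripper open.
Joint ranges: [-2.59, 2.59], [-0.33, 1.99], [-1.39, 1.29], [0.1, 2.45], [-1.04, 4.18], [0.21, 1.99], [-2.66, 2.66]. Speed limits (rad/s): [2.57, 2.57, 3.14, 3.14, 3.14, 3.14, 3.14].

## Interface

Orientations are given as a unit quaternion [x, y, z, w].
In Python, from workcell import ctrl, grab_frame, ticket gives the robot as it stands. The module is installed in compiled form; this text tells all that it offers.
- The arm moves only by the tool jog_arm, never from a script. Its argument "commands" is a list of rows, each a list of 7 numbers: the turn, a rotation vector about the tool's x, y, z in units of 5 degrees (1.0 is 5 degrees), then the shift along the tool's x, y, z in m, then the finger opening in m, from 0 to 0.087. In form: [[wx, wy, wz, x, y, z, fingers], ...]. A call has exactly 5 rows; each row shifts and turns the commanded pose from where the row before left it, along the tool's axes as they then stand; what a row does not reach is not made up. A row lasts 1/10 s, in which the tool goes at most 50 mm and 8.59 degrees, less where a joint would pass 70% of its speed; a pose out of reach is approached as far as the arm can. A call with a gripper value outside its range is refused whole. The fingers move at their own pace and stop on an object; "force" is the grip in N (left out, the last holds). Time passes only in rows, so rows that do not move let the fingers close, or fill a call up. It gives the time, the measured TCP pose, the force, the opening and the grip force at its end, in the units of the state.
- ctrl.get_state(): the state, without advancing time (a new reading comes with each control period).
- grab_frame(name): name is "side" or "top" or "wrist"; returns a dict with "frame" (384x512x3 uint8, blue, green, red), "vfov" (degrees; the focal length in pixels is half the picture's height over the tangent of half this angle, whatever the lens; pixels are square), "cx", "cy" (the principal point, pixels), "xyz" and "orientation" of the camera in the world. Camera axes: x right, y up, looking along -z (the intrinsics and any distortion apply to the point x, -y, -z); pixel columns grow to the right and rows downward; lengths in mm; the calibration is good to about 2 mm. A picture is of the moment at which its call begins. There is no depth.
- ticket.hand_in(): hands the job in; it is judged then, once.
The state is a dict: "time_s": time; "joint_pos": joint angles; "qvel": joint speeds; "joint_efforts": joint torques, N m; "position": TCP position; "tcp_rot": TCP orientation; "contact_force": force on the tool from outside, world axes, zero at the start; "torque": the same for the moment, N m; "width": finger opening in mm; "grip_force": force on a finger pad.
Only numpy, scipy, OpenCV 4.12 (cv2) and the standard library are available. Lean on these libraries where they do the work, as an engineer would, in place of code of your own. Each camera call takes 0.05 s, during which the arm holds its last target. There are 200 camera calls.

## Working session

There is one attempt and no reset: what is moved stays moved. The work goes in short steps, Python scripts to look and compute and a tool call to move; the robot and the scene stay as the last step left them, time stands still between calls to the robot, and variables do not carry over. Pictures are saved under pics/ and viewed, at most 10 in all, crops included, and the job is handed in when it is done.

Besides the shell and the picture viewer there is one more tool, called by a JSON object that holds its "fn" and its "kwargs", one argument or row to a line. jog_arm: Moves the arm, as the interface text tells. Its arguments: {"type":"object","properties":{"commands":{"type":"array","items":{"type":"array","items":{"type":"number"}}},"force":{"type":"number"}},"required":["commands"]}

```bash
mkdir -p pics; cat > h.py <<'E'
import numpy as np, cv2, json, pickle
from scipy.spatial.transform import Rotation as R
from workcell import ctrl, grab_frame, ticket
def snap(name,fn):
    d=grab_frame(name); cv2.imwrite('pics/'+fn+'.png',d['frame']); pickle.dump(d,open(fn+'.pkl','wb')); return d
def load(fn): return pickle.load(open(fn+'.pkl','rb'))
def cam(d):
    f=d['frame'].shape[0]/2/np.tan(np.radians(d['vfov'])/2)
    return f,R.from_quat(d['orientation']).as_matrix(),np.array(d['xyz'])
def ray(d,u,v,z):
    f,M,o=cam(d); r=M@np.array([(u-d['cx'])/f,-(v-d['cy'])/f,-1]); return o+r*(z-o[2])/r[2]
def proj(d,P):
    f,M,o=cam(d); q=(np.atleast_2d(P)-o)@M; return np.c_[d['cx']+f*q[:,0]/-q[:,2], d['cy']-f*q[:,1]/-q[:,2]]
E
python3 - <<'E'
from h import *
for n in ['top','side']:
    d=snap(n,n+'0'); print(n,{k:v for k,v in d.items() if k!='frame'})
a=cv2.hconcat([cv2.resize(cv2.imread('pics/%s0.png'%n),(800,600)) for n in ['top','side']])
cv2.imwrite('pics/top0b.png',a[:,:800])
print(ctrl.get_state())
E
```

```text
top {'vfov': 49.642641612204095, 'cx': 251.23959246744982, 'cy': 190.25836258235148, 'xyz': array([ 398.17073003,   14.49956784, 1235.96684386]), 'orientation': array([-0.03550517,  0.04365704,  0.70907838, -0.70288072])}
side {'vfov': 53.99273947375432, 'cx': 259.3762939389682, 'cy': 193.5340151447114, 'xyz': array([ 462.02334909, -824.76591741,  657.66060814]), 'orientation': array([ 0.46576176, -0.01887664, -0.03245571,  0.88411328])}
{'time_s': 0.1, 'joint_pos': array([-1.37687278,  0.4693703 , -0.04861906,  1.53354648,  0.02410532,
        1.1410033 , -0.08226132]), 'qvel': array([ 0.00158047, -0.0011158 ,  0.00014746, -0.00223259,  0.00027118,
       -0.0023058 ,  0.00058156]), 'joint_efforts': array([ 8.15519015e-04, -5.09172750e+01, -8.10939493e-02, -2.36830223e+01,
       -6.14959351e-02,  3.45155667e-02,  7.98033238e-05]), 'position': array([149.02957769, 657.84604704, 246.60984853]), 'tcp_rot': array([ 1.11136260e-01,  9.93804796e-01, -8.67985683e-04, -7.00923562e-05]), 'contact_force': array([ 0.35611651, -0.31386587, -0.77143249]), 'torque': array([ 0.01090264,  0.00137777, -0.0433354 ]), 'grip_force': 0.0, 'width': 87.12803074100873}
```

View pics/top0b.png

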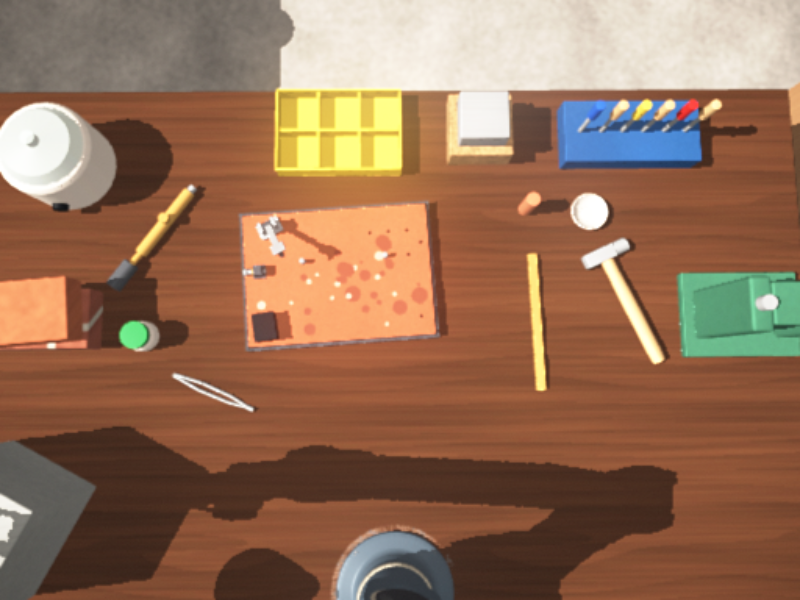

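View pics/side0.png

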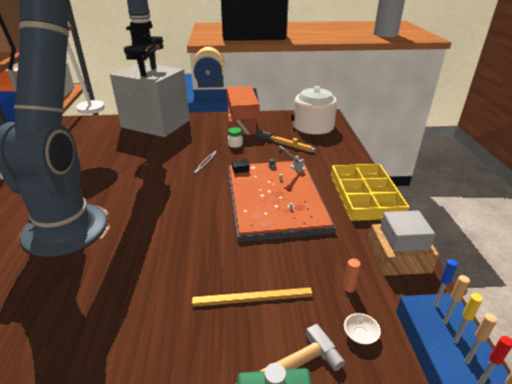

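The top view shows the board at about (340,277) in 800-wide pixels, post side to the left and hold-down at (270,235). The bar runs vertically at (537,322), with the tube at (530,203), the dish at (590,211) and the hammer right of the bar. The side view agrees. Next I measure both.

```bash
python3 - <<'E'
from h import *
d=load('top0'); im=d['frame']; hsv=cv2.cvtColor(im,cv2.COLOR_BGR2HSV)
def quad(lo,hi,roi,z,name):
    m=cv2.inRange(hsv,lo,hi); k=np.zeros_like(m); x0,y0,x1,y1=roi; k[y0:y1,x0:x1]=m[y0:y1,x0:x1]
    k=cv2.morphologyEx(k,cv2.MORPH_CLOSE,np.ones((9,9)) if name=='board' else np.ones((3,3)))
    c=max(cv2.findContours(k,0,2)[0],key=cv2.contourArea)
    P=np.array([ray(d,u,v,z)[:2] for u,v in cv2.convexHull(c)[:,0].astype(float)])
    r=cv2.minAreaRect(P.astype(np.float32)); print(name,cv2.boundingRect(c),r, cv2.boxPoints(r).round(1).tolist()); return r
quad((0,120,120),(18,255,255),(150,125,285,228),26,'board')
quad((18,90,120),(35,255,255),(325,155,360,255),12,'bar')
s=800/512
for n,u,v,z in [('post top',258,271,50),('pin_near',302,261,44),('pin_far',381,254,44),('charcoal',264,325,52),('tube',535,197,80),('hammerhead',606,254,20)]:
    print(n,ray(d,u/s,v/s,z).round(1))
c=cv2.resize(im[120:260,140:370],None,fx=3.4,fy=3.4,interpolation=cv2.INTER_CUBIC); cv2.imwrite('pics/topc.png',c)
E
```

```text
board (150, 125, 135, 103) ((579.0835571289062, 100.80168151855469), (399.4264831542969, 303.7482604980469), 89.63497161865234) [[425.8999938964844, -97.9000015258789], [729.7000122070312, -99.9000015258789], [732.2000122070312, 299.5], [428.5, 301.5]]
bar (338, 162, 11, 88) ((489.5233154296875, -271.6672668457031), (258.8079528808594, 18.05988311767578), 1.908049464225769) [[359.8999938964844, -267.0], [360.5, -285.0], [619.2000122070312, -276.3999938964844], [618.5999755859375, -258.29998779296875]]
post top [582.3 247.9  50. ]
pin_near [601.4 167.8  44. ]
pin_far [613.5  20.9  44. ]
charcoal [482.3 235.2  52. ]
tube [ 710.7 -261.8   80. ]
hammerhead [ 614.7 -408.2   20. ]
```

View pics/topc.png

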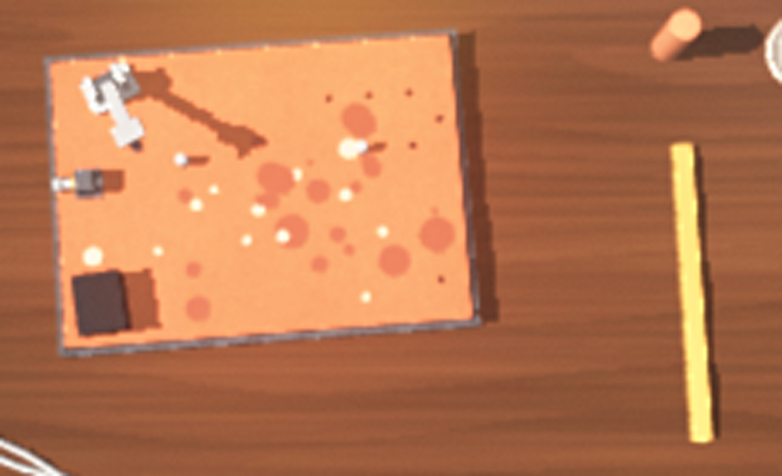

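```bash
python3 - <<'E'
from h import *
from scipy.optimize import least_squares
d=load('top0')
g=lambda x,y:(140+(x+.5)/3.4-.5,120+(y+.5)/3.4-.5)
# tray outer corners ~ board+rim; ceramic mask corners
v=cv2.cvtColor(d['frame'],cv2.COLOR_BGR2HSV)
m=((v[...,2]>215)&(v[...,0]<16)).astype(np.uint8)*255; m[:, :145]=0; m[:,290:]=0; m[:122]=0; m[230:]=0
m=cv2.morphologyEx(m,cv2.MORPH_OPEN,np.ones((3,3)))
c=max(cv2.findContours(m,0,2)[0],key=cv2.contourArea)
P=np.array([ray(d,a,b,26)[:2] for a,b in cv2.convexHull(c)[:,0].astype(float)])
r=cv2.minAreaRect(P.astype(np.float32)); print(cv2.boundingRect(c),r)
for p in [(46,60),(457,33),(479,325),(63,354)]: print('tray corner',ray(d,*g(*p),26).round(1))
pts=[((180,159),(28,64),40),((362,146),(28,-91),40),((90,183),(15,147),50),]
w=[(ray(d,*g(*p),z)[:2],s) for p,s,z in pts]
def T(q,s): 
    c,s_=np.cos(q[2]),np.sin(q[2]); return q[:2]+np.array([[c,-s_],[s_,c]])@np.array(s)
res=least_squares(lambda q:np.r_[tuple(T(q,s)-a for a,s in w)],[580,100,0]); print(res.x,res.fun.round(1))
E
```

```text
(155, 130, 124, 92) ((580.3109741210938, 103.54653930664062), (250.6856231689453, 349.12249755859375), 3.7144737243652344)
tray corner [694.8 289.5  26. ]
tray corner [716.6 -69.9  26. ]
tray corner [460.2 -84.8  26. ]
tray corner [438.6 270.7  26. ]
[5.79732893e+02 1.01401669e+02 8.11640727e-02] [-1.5 -2.8  0.9 -1.3  0.6  4.1]
```

Station centre is about (580,103.5) with yaw about 0.065; its size of 250.7 x 349 matches. Bar centre is (489.5,-271.7) at 1.9°, length 259, which also fits. I'm moving over the station for a close wrist view.

{"fn": "jog_arm", "kwargs": {
  "commands": [
    [0, 0, 0, -0.0384, -0.0198, 0, 0.087],
    [0, 0, 0, -0.0384, -0.0198, 0, 0.087],
    [0, 0, 0, -0.0384, -0.0198, 0, 0.087],
    [0, 0, 0, -0.0384, -0.0198, 0, 0.087],
    [0, 0, 0, -0.0384, -0.0198, 0, 0.087]
  ]
}}

```text
time_s: 0.6
position: [315.5, 517.8, 247.2]
tcp_rot: [0.111, 0.994, -0.0, -0.0]
contact_force: [0.5, -0.0, 0.5]
width: 87.0
grip_force: 0.0
```

{"fn": "jog_arm", "kwargs": {
  "commands": [
    [0, 0, 0, -0.0384, -0.0198, 0, 0.087],
    [0, 0, 0, -0.0384, -0.0198, 0, 0.087],
    [0, 0, 0, -0.0384, -0.0198, 0, 0.087],
    [0, 0, 0, -0.0384, -0.0198, 0, 0.087],
    [0, 0, 0, -0.0384, -0.0198, 0, 0.087]
  ]
}}

```text
time_s: 1.1
position: [480.8, 378.9, 247.2]
tcp_rot: [0.111, 0.994, -0.0, -0.0]
contact_force: [1.5, 0.7, 0.0]
width: 86.8
grip_force: 0.0
```

{"fn": "jog_arm", "kwargs": {
  "commands": [
    [0, 0, 0.3, -0.025, -0.042, 0, 0.087],
    [0, 0, 0.3, -0.025, -0.042, 0, 0.087],
    [0, 0, 0.3, -0.025, -0.042, 0, 0.087],
    [0, 0, 0, -0.025, -0.042, 0, 0.087],
    [0, 0, 0, -0.0, -0.0, 0, 0.087]
  ]
}}

```text
time_s: 1.6
position: [534.9, 183.1, 247.5]
tcp_rot: [0.156, 0.988, -0.002, 0.001]
contact_force: [-0.0, -0.1, 0.2]
width: 87.0
grip_force: 0.0
```

```bash
python3 - <<'E'
from h import *
d=snap('wrist','w1'); print({k:v for k,v in d.items() if k!='frame'})
cv2.imwrite('pics/w1b.png',cv2.resize(d['frame'],(800,600)))
s=ctrl.get_state(); print(s['time_s'],s['position'],s['tcp_rot'],s['joint_pos'])
E
```

```text
{'vfov': 64.62952737931987, 'cx': 258.7462327980827, 'cy': 194.42389509403864, 'xyz': array([454.5064428 , 209.26099157, 383.4995345 ]), 'orientation': array([-0.12697872, -0.08927621,  0.58099637,  0.7989677 ])}
1.65 [533.82535482 187.7144992  247.42182977] [ 1.54063914e-01  9.88060621e-01 -7.18602934e-04  5.55609486e-05] [-0.55068287  0.290037    0.17071701  1.80632441 -0.05453915  1.05050821
  0.90163383]
```

View pics/w1b.png

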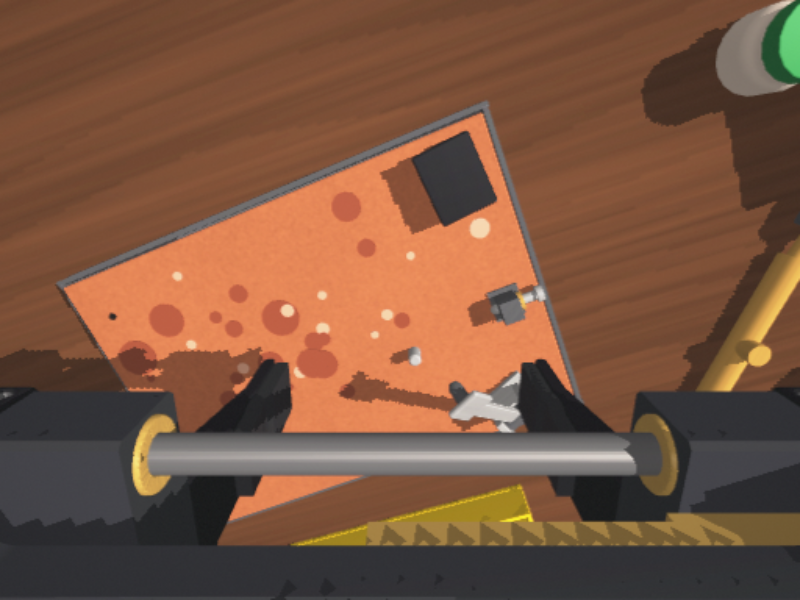

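Wrist view: ceramic corners at (487,110) and (66,290), post top near (507,303), near pin top at (416,354), raised finger at (485,408). I use these to refine the station.

```bash
python3 - <<'E'
from h import *
from scipy.optimize import least_squares
d=load('w1'); s=512/800
obs=[((484,113),(-125,175,26)),((66,288),(-125,-175,26)),((416,351),(28,64,44)),((575,392),(33,175,26)),((506,298),(15,147,50)),((455,179),(-88,133,52))]
def T(q,p):
    c,s_=np.cos(q[2]),np.sin(q[2]); return np.r_[q[:2]+np.array([[c,-s_],[s_,c]])@np.array(p[:2]),p[2]]
f=lambda q,n=5:np.r_[tuple((proj(d,T(q,p))[0]-np.array(o)*s) for o,p in obs[:n])]
r=least_squares(f,[580,103,.065]); print(r.x,f(r.x,5).reshape(-1,2).round(1))
q=[580.3,103.5,.065]; print(f(q,5).reshape(-1,2).round(1))
for o,p in obs: print(ray(d,o[0]*s,o[1]*s,p[2]).round(1),T(q,p).round(1))
E
```

```text
[5.87516517e+02 1.01656564e+02 1.97450501e-02] [[  7.7   9.4]
 [ -0.4  -2.8]
 [  0.7  13. ]
 [-16.2 -42.3]
 [  6.8  18.7]]
[[  0.6  -3.2]
 [ -2.5  -1.3]
 [  0.5   5.1]
 [-16.6 -54. ]
 [  5.8   7.4]]
[447.1 268.5  26. ] [444.2 270.   26. ]
[469.3 -77.1  26. ] [466.9 -79.2  26. ]
[597.5 170.6  44. ] [604.1 169.2  44. ]
[681.7 284.5  26. ] [601.9 280.3  26. ]
[574.9 247.   50. ] [585.7 251.2  50. ]
[481.8 234.8  52. ] [483.8 230.5  52. ]
```

{"fn": "jog_arm", "kwargs": {
  "commands": [
    [0, 0, 0, -0.00975, -0.0451, 0.01, 0.087],
    [0, 0, 0, -0.00975, -0.0451, 0.01, 0.087],
    [0, 0, 0, -0.00975, -0.0451, 0.01, 0.087],
    [0, 0, 0, -0.00975, -0.0451, 0.01, 0.087],
    [0, 0, 0, -0.00975, -0.0451, 0.01, 0.087]
  ]
}}

```text
time_s: 2.15
position: [512.3, -37.3, 197.0]
tcp_rot: [0.149, 0.989, 0.0, -0.0]
contact_force: [1.3, -0.3, -0.1]
width: 87.1
grip_force: 0.0
```

{"fn": "jog_arm", "kwargs": {
  "commands": [
    [0, 0, 0, -0.00975, -0.0451, 0.01, 0.087],
    [0, 0, 0, -0.00975, -0.0451, 0.01, 0.087],
    [0, 0, 0, -0.00975, -0.0451, 0.01, 0.087],
    [0, 0, 0, -0.00975, -0.0451, 0.01, 0.087],
    [0, 0, 0, -0.00975, -0.0451, 0.01, 0.087]
  ]
}}

```text
time_s: 2.65
position: [492.9, -267.2, 146.8]
tcp_rot: [0.149, 0.989, 0.001, 0.0]
contact_force: [0.0, -0.3, 0.2]
width: 86.9
grip_force: 0.0
```

{"fn": "jog_arm", "kwargs": {
  "commands": [
    [0, 0, -0.98, 0, 0, 0, 0.087],
    [0, 0, -0.98, 0, 0, 0, 0.087],
    [0, 0, -0.98, 0, 0, 0, 0.087],
    [0, 0, -0.98, 0, 0, 0, 0.087],
    [0, 0, 0, 0, 0, 0, 0.087]
  ]
}}

```text
time_s: 3.15
position: [493.0, -265.7, 147.1]
tcp_rot: [-0.021, 1.0, 0.001, -0.0]
contact_force: [0.1, 0.6, 0.4]
width: 86.8
grip_force: 0.0
```

```bash
python3 - <<'E'
from h import *
d=snap('wrist','w2')
s=ctrl.get_state(); print(s['time_s'],s['position'],s['tcp_rot'],s['joint_pos'])
hsv=cv2.cvtColor(d['frame'],cv2.COLOR_BGR2HSV)
m=cv2.inRange(hsv,(18,90,110),(35,255,255)); m=cv2.morphologyEx(m,cv2.MORPH_OPEN,np.ones((3,3)))
for c in sorted(cv2.findContours(m,0,2)[0],key=cv2.contourArea)[-3:]:
    P=np.array([ray(d,u,v,12)[:2] for u,v in cv2.convexHull(c)[:,0].astype(float)])
    print(cv2.boundingRect(c),cv2.minAreaRect(P.astype(np.float32)))
E
```

```text
3.2 [ 492.87814594 -265.99039029  147.19932059] [-2.05098501e-02  9.99789519e-01  5.13688458e-04 -1.48691266e-05] [ 0.21987097  0.39803157  0.25563877  1.92406663 -0.13368509  0.83612317
  2.15806893]
(84, 265, 28, 52) ((608.4947509765625, -430.83935546875), (24.08356475830078, 66.85052490234375), 76.81405639648438)
(240, 35, 20, 242) ((472.42083740234375, -275.32037353515625), (222.51821899414062, 15.926589012145996), 2.0020666122436523)
(235, 329, 277, 20) ((657.231201171875, -131.08340454101562), (26.038997650146484, 309.1861267089844), 2.4311912059783936)
```

View pics/w2.png

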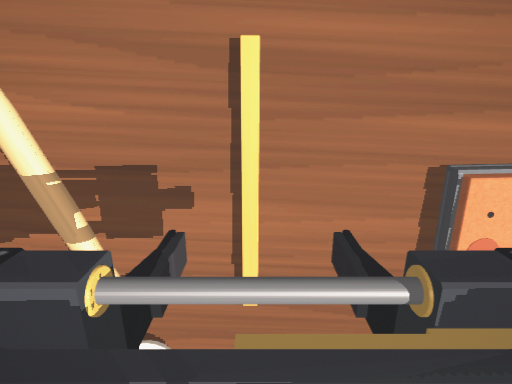

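The bar stands upright in the picture at column 250, near end at row 36, giving an axis y of about -274.7 and a centre near (491,-274.5). I'm descending to grasp it.

{"fn": "jog_arm", "kwargs": {
  "commands": [
    [0, 0, 0, 0.002, -0.008, 0.025, 0.087],
    [0, 0, 0, 0, 0, 0.025, 0.087],
    [0, 0, 0, 0, 0, 0.025, 0.087],
    [0, 0, 0, 0, 0, 0.025, 0.087],
    [0, 0, 0, 0, 0, 0.017, 0.087]
  ]
}}

```text
time_s: 3.7
position: [490.3, -274.1, 28.7]
tcp_rot: [-0.02, 1.0, 0.001, -0.001]
contact_force: [-0.9, 0.6, 0.3]
width: 86.6
grip_force: 0.0
```

{"fn": "jog_arm", "kwargs": {
  "commands": [
    [0, 0, 0, 0, 0, 0.002, 0.06],
    [0, 0, 0, 0, 0, 0, 0.03],
    [0, 0, 0, 0, 0, 0, 0.01],
    [0, 0, 0, 0, 0, 0, 0.005],
    [0, 0, 0, 0, 0, 0, 0.005]
  ],
  "force": 30
}}

```text
time_s: 4.2
position: [491.1, -275.6, 29.4]
tcp_rot: [-0.02, 1.0, -0.0, 0.001]
contact_force: [-0.7, -0.1, -0.8]
width: 54.9
grip_force: 0.0
```

{"fn": "jog_arm", "kwargs": {
  "commands": [
    [0, 0, 0, 0, 0, 0, 0.005],
    [0, 0, 0, 0, 0, 0, 0.005],
    [0, 0, 0, 0, 0, -0.005, 0.005],
    [0, 0, 0, 0, 0, -0.015, 0.005],
    [0, 0, 0, 0, 0, -0.02, 0.005]
  ]
}}

```text
time_s: 4.7
position: [490.0, -275.2, 69.1]
tcp_rot: [-0.02, 1.0, 0.0, -0.001]
contact_force: [0.5, 0.1, 0.2]
width: 14.9
grip_force: 0.0
```

The fingers close slowly, so they lifted before gripping. I reopen and go down again.

{"fn": "jog_arm", "kwargs": {
  "commands": [
    [0, 0, 0, 0, 0, 0, 0.04],
    [0, 0, 0, 0, 0, 0, 0.04],
    [0, 0, 0, 0, 0, 0, 0.04],
    [0, 0, 0, 0, 0, 0.02, 0.04],
    [0, 0, 0, 0, 0, 0.015, 0.04]
  ]
}}

```text
time_s: 5.2
position: [490.0, -275.0, 32.3]
tcp_rot: [-0.02, 1.0, 0.0, -0.001]
contact_force: [-0.4, 1.5, -0.3]
width: 38.8
grip_force: 0.0
```

{"fn": "jog_arm", "kwargs": {
  "commands": [
    [0, 0, 0, 0, 0, 0.006, 0.005],
    [0, 0, 0, 0, 0, 0, 0.005],
    [0, 0, 0, 0, 0, 0, 0.005],
    [0, 0, 0, 0, 0, 0, 0.005],
    [0, 0, 0, 0, 0, 0, 0.005]
  ]
}}

```text
time_s: 5.7
position: [490.4, -275.1, 27.4]
tcp_rot: [-0.02, 1.0, 0.0, -0.0]
contact_force: [1.0, 0.8, -2.2]
width: 15.6
grip_force: 30.0
```

{"fn": "jog_arm", "kwargs": {
  "commands": [
    [0, 0, 0, 0, 0, 0, 0.005],
    [0, 0, 0, 0, 0, 0, 0.005],
    [0, 0, 0, 0, 0, 0, 0.005],
    [0, 0, 0, 0, 0, 0, 0.005],
    [0, 0, 0, 0, 0, 0, 0.005]
  ]
}}

```text
time_s: 6.2
position: [490.4, -275.2, 27.4]
tcp_rot: [-0.02, 1.0, 0.0, -0.0]
contact_force: [1.7, 0.2, -3.3]
width: 15.5
grip_force: 30.0
```

{"fn": "jog_arm", "kwargs": {
  "commands": [
    [0, 0, 0, 0, 0, -0.015, 0.005],
    [0, 0, 0, 0, 0, -0.03, 0.005],
    [0, 0, 0, 0, 0, -0.03, 0.005],
    [0, 0, 0, 0, 0, -0.03, 0.005],
    [0, 0, 0, 0, 0, -0.015, 0.005]
  ]
}}

```text
time_s: 6.7
position: [491.2, -276.4, 151.1]
tcp_rot: [-0.02, 1.0, -0.001, 0.002]
contact_force: [0.3, -1.4, -3.5]
width: 15.7
grip_force: 30.0
```

{"fn": "jog_arm", "kwargs": {
  "commands": [
    [0, 0, 0.8, 0, 0, 0, 0.005],
    [0, 0, 1.4, 0, 0, 0, 0.005],
    [0, 0, 1.4, 0, 0, 0, 0.005],
    [0, 0, 1.4, 0, 0, 0, 0.005],
    [0, 0, 1.4, 0, 0, 0, 0.005]
  ]
}}

```text
time_s: 7.2
position: [489.9, -275.5, 148.3]
tcp_rot: [0.259, 0.966, 0.0, -0.0]
contact_force: [0.4, -0.4, -4.0]
width: 15.8
grip_force: 30.0
```

{"fn": "jog_arm", "kwargs": {
  "commands": [
    [0, 0, 1.4, 0, 0, 0, 0.005],
    [0, 0, 1.4, 0, 0, 0, 0.005],
    [0, 0, 1.4, 0, 0, 0, 0.005],
    [0, 0, 1.4, 0, 0, 0, 0.005],
    [0, 0, 1.4, 0, 0, 0, 0.005]
  ]
}}

```text
time_s: 7.7
position: [490.0, -275.3, 148.2]
tcp_rot: [0.537, 0.844, 0.0, -0.0]
contact_force: [-0.0, 0.8, -4.8]
width: 15.7
grip_force: 30.0
```

{"fn": "jog_arm", "kwargs": {
  "commands": [
    [0, 0, 1.4, 0, 0, 0, 0.005],
    [0, 0, 1.4, 0, 0, 0, 0.005],
    [0, 0, 1.4, 0, 0, 0, 0.005],
    [0, 0, 1.4, 0, 0, 0, 0.005],
    [0, 0, 1.5, 0, 0, 0, 0.005]
  ]
}}

```text
time_s: 8.2
position: [490.1, -275.2, 148.2]
tcp_rot: [0.769, 0.64, 0.0, -0.0]
contact_force: [-0.2, -0.3, -4.3]
width: 15.5
grip_force: 30.0
```

{"fn": "jog_arm", "kwargs": {
  "commands": [
    [0, 0, 0, 0, 0, 0, 0.005],
    [0, 0, 0, 0.02, 0, 0, 0.005],
    [0, 0, 0, 0.035, 0, 0, 0.005],
    [0, 0, 0, 0.035, 0, 0, 0.005],
    [0, 0, 0, 0.035, 0, 0, 0.005]
  ]
}}

```text
time_s: 8.7
position: [512.4, -151.2, 148.0]
tcp_rot: [0.766, 0.643, 0.0, -0.0]
contact_force: [-0.0, 0.1, -4.5]
width: 15.7
grip_force: 30.0
```

{"fn": "jog_arm", "kwargs": {
  "commands": [
    [0, 0, 0, 0.0407, 0.0017, 0, 0.005],
    [0, 0, 0, 0.0407, 0.0017, 0, 0.005],
    [0, 0, 0, 0.0407, 0.0017, 0, 0.005],
    [0, 0, 0, 0.0407, 0.0017, 0, 0.005],
    [0, 0, 0, 0.0407, 0.0017, 0, 0.005]
  ]
}}

```text
time_s: 9.2
position: [556.8, 48.1, 148.2]
tcp_rot: [0.766, 0.643, 0.0, -0.0]
contact_force: [0.9, -0.2, -4.6]
width: 15.5
grip_force: 30.0
```

{"fn": "jog_arm", "kwargs": {
  "commands": [
    [0, 0, 0, 0.0407, 0.0017, 0, 0.005],
    [0, 0, 0, 0, 0, 0.02, 0.005],
    [0, 0, 0, 0, 0, 0.02, 0.005],
    [0, 0, 0, 0, 0, 0.015, 0.005],
    [0, 0, 0, 0, 0, 0, 0.005]
  ]
}}

```text
time_s: 9.7
position: [564.0, 85.9, 90.8]
tcp_rot: [0.767, 0.642, -0.002, -0.001]
contact_force: [-1.3, -0.2, -5.0]
width: 15.9
grip_force: 30.0
```

```bash
python3 - <<'E'
from h import *
d=snap('wrist','w3'); t=snap('top','t3')
s=ctrl.get_state(); print(s['time_s'],s['position'],s['tcp_rot'],s['joint_pos'],s['contact_force'])
a=cv2.resize(d['frame'],(600,450)); b=cv2.resize(t['frame'][120:220,140:300],(600,375),interpolation=cv2.INTER_CUBIC)
cv2.imwrite('pics/w3b.png',cv2.resize(d['frame'],(800,600)))
S=np.array([580.7,103.5]); y=.064
def T(p): c,q=np.cos(y),np.sin(y); return np.r_[S+np.array([[c,-q],[q,c]])@np.array(p[:2]),p[2]]
for n,p in dict(corner=(-125,175,26),post_foot=(15,139,26),posttop=(15,147,50),pinn=(28,64,44),pinf=(28,-91,44)).items(): print(n,(proj(d,T(p))[0]*800/512).round())
E
```

```text
9.8 [565.92178589  85.687228    92.91582351] [7.66988557e-01 6.41660761e-01 1.42726781e-04 4.05346490e-05] [-0.6888308   0.55294779  0.62701474  1.949667   -0.45307927  0.78121397
  0.01896265] [ 0.2200845  -0.6533142  -4.26260701]
corner [-17. -76.]
post_foot [391. -71.]
posttop [ 382. -137.]
pinn [475. 136.]
pinf [540. 483.]
```

View pics/w3b.png

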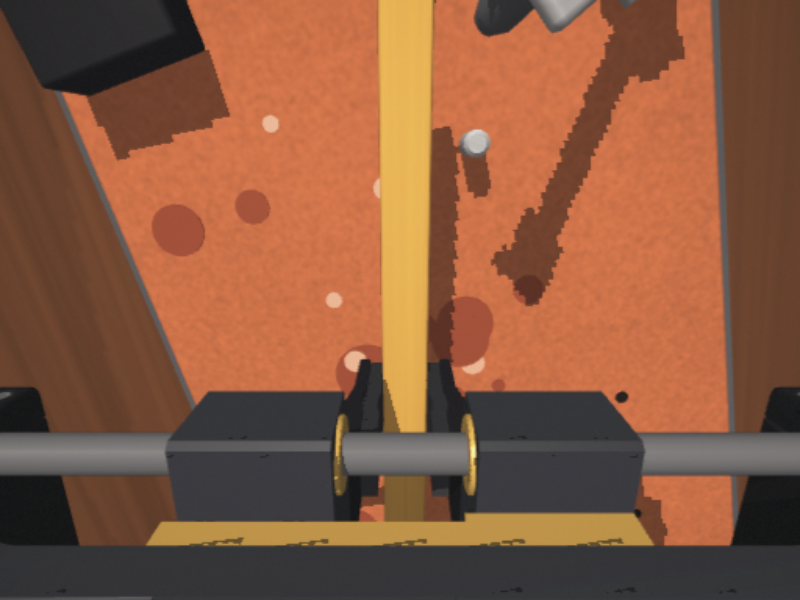

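The near pin top at (475,143) agrees with the prediction of (475,136) to about 2.5 mm, and the bar is clear of it. I'm lowering the bar onto the board.

{"fn": "jog_arm", "kwargs": {
  "commands": [
    [0, 0, 0, 0, 0, 0.01, 0.005],
    [0, 0, 0, 0, 0, 0.015, 0.005],
    [0, 0, 0, 0, 0, 0.01, 0.005],
    [0, 0, 0, 0, 0, 0.002, 0.005],
    [0, 0, 0, 0, 0, 0, 0.005]
  ]
}}

```text
time_s: 10.3
position: [565.3, 86.1, 54.8]
tcp_rot: [0.767, 0.642, -0.001, -0.0]
contact_force: [0.6, -0.2, -4.5]
width: 15.7
grip_force: 30.0
```

{"fn": "jog_arm", "kwargs": {
  "commands": [
    [0, 0, 0, 0, 0, 0.001, 0.005],
    [0, 0, 0, 0, 0, 0.001, 0.005],
    [0, 0, 0, 0, 0, 0, 0.005],
    [0, 0, 0, 0, 0, 0, 0.005],
    [0, 0, 0, 0, 0, 0, 0.005]
  ]
}}

```text
time_s: 10.8
position: [565.8, 86.3, 53.7]
tcp_rot: [0.767, 0.642, 0.0, 0.0]
contact_force: [0.5, -0.8, -4.6]
width: 15.8
grip_force: 30.0
```

{"fn": "jog_arm", "kwargs": {
  "commands": [
    [0, 0, 0, 0, 0, 0.0005, 0.005],
    [0, 0, 0, 0, 0, 0, 0.005],
    [0, 0, 0, 0, 0, 0.0005, 0.005],
    [0, 0, 0, 0, 0, 0, 0.005],
    [0, 0, 0, 0, 0, 0, 0.005]
  ],
  "force": 12
}}

```text
time_s: 11.3
position: [565.8, 86.3, 53.3]
tcp_rot: [0.767, 0.642, 0.0, -0.0]
contact_force: [-2.5, -0.2, 6.0]
width: 16.1
grip_force: 12.0
```

{"fn": "jog_arm", "kwargs": {
  "commands": [
    [0, 0, 0, 0, 0, 0, 0.005],
    [0, 0, 0, 0, 0, 0.0005, 0.005],
    [0, 0, 0, 0, 0, 0, 0.005],
    [0, 0, 0, 0, 0, 0, 0.005],
    [0, 0, 0, 0, 0, 0, 0.005]
  ]
}}

```text
time_s: 11.8
position: [565.8, 86.2, 53.3]
tcp_rot: [0.767, 0.642, 0.0, -0.0]
contact_force: [-4.0, 0.3, 9.0]
width: 15.8
grip_force: 12.0
```

{"fn": "jog_arm", "kwargs": {
  "commands": [
    [0, 0, 0, 0, 0, -0.0006, 0.005],
    [0, 0, 0, 0.0019, -0.0005, 0, 0.005],
    [0, 0, 0, 0.0019, -0.0005, 0, 0.005],
    [0, 0, 0, 0.0019, -0.0005, 0, 0.005],
    [0, 0, 0, 0.0019, -0.0005, 0, 0.005]
  ],
  "force": 6
}}

```text
time_s: 12.3
position: [566.4, 92.0, 53.3]
tcp_rot: [0.767, 0.641, 0.0, 0.002]
contact_force: [0.5, -5.0, 4.5]
width: 15.7
grip_force: 6.0
```

{"fn": "jog_arm", "kwargs": {
  "commands": [
    [0, 0, 0, 0, 0, -0.0003, 0.005],
    [0, 0, 0, 0.001, -0.0002, 0, 0.005],
    [0, 0, 0, 0.001, -0.0003, 0, 0.005],
    [0, 0, 0, 0.001, -0.0002, 0, 0.005],
    [0, 0, 0, 0.001, -0.0003, 0, 0.005]
  ]
}}

```text
time_s: 12.8
position: [565.4, 97.5, 53.3]
tcp_rot: [0.767, 0.642, 0.0, 0.001]
contact_force: [0.7, -5.2, 4.4]
width: 15.8
grip_force: 6.0
```

{"fn": "jog_arm", "kwargs": {
  "commands": [
    [0, 0, 0, 0, 0, -0.0003, 0.005],
    [0, 0, 0, 0, 0, -0.0003, 0.005],
    [0, 0, 0, 0, 0, 0, 0.005],
    [0, 0, 0, 0, 0, 0, 0.005],
    [0, 0, 0, 0, 0, 0, 0.005]
  ]
}}

```text
time_s: 13.3
position: [564.7, 99.0, 53.3]
tcp_rot: [0.767, 0.642, 0.0, -0.0]
contact_force: [2.4, -1.7, -0.6]
width: 15.9
grip_force: 6.0
```

```bash
python3 - <<'E'
from h import *
t=snap('top','t4')
s=ctrl.get_state(); print(s['time_s'],s['position'],s['contact_force'],s['torque'])
d=snap('side','s4')
b=cv2.resize(t['frame'][125:225,145:295],(800,533),interpolation=cv2.INTER_CUBIC); cv2.imwrite('pics/t4b.png',b)
e=cv2.resize(d['frame'][135:245,220:340],(600,550),interpolation=cv2.INTER_CUBIC); cv2.imwrite('pics/s4b.png',e)
E
```

```text
13.35 [564.74934052  98.94464736  53.32464135] [ 1.53021326 -1.14084953 -1.02283831] [-0.30811682 -0.41914574  0.02728397]
```

View pics/t4b.png

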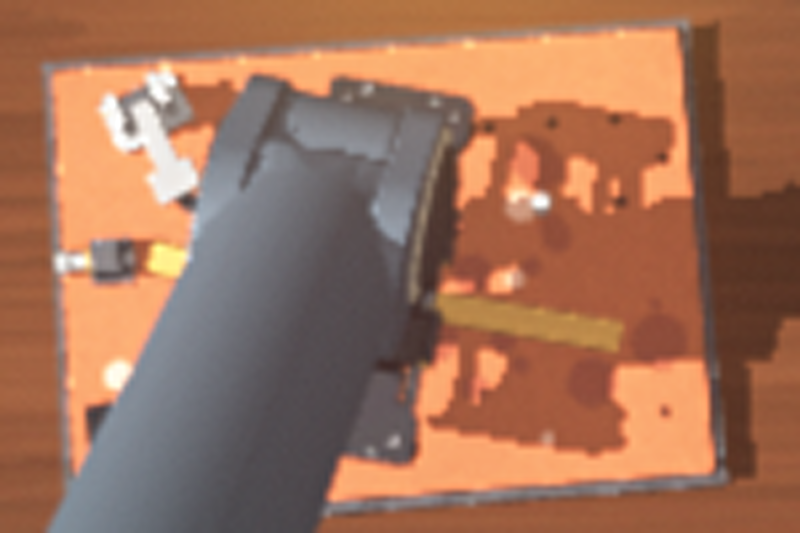

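```bash
python3 - <<'E'
from h import *
t=load('t4'); S=np.array([580.7,103.5]); y=.064
M=np.array([[np.cos(y),-np.sin(y)],[np.sin(y),np.cos(y)]])
g=lambda x,v:(145+(x+.5)/5.333-.5,125+(v+.5)/5.33-.5)
for n,p,z in [('tip',(148,259),38),('far',(622,336),38),('postface',(134,260),50),('posttop',(113,260),50),('tcp',None,0)]:
    w=ray(t,*g(*p),z)[:2] if p else np.array([564.7,99.0]); print(n,w.round(1),((w-S)@M).round(1))
print('tool ang',((2*np.degrees(np.arctan2(.642,.767)))))
E
```

```text
tip [584.8 229.3] [ 12.1 125.3]
far [540.3 -29.1] [ -48.8 -129.7]
postface [582.4 234.7] [ 10.1 130.8]
posttop [582.5 246. ] [ 10.9 142.1]
tcp [564.7  99. ] [-16.3  -3.5]
tool ang 79.86050898283979
```

View pics/s4b.png

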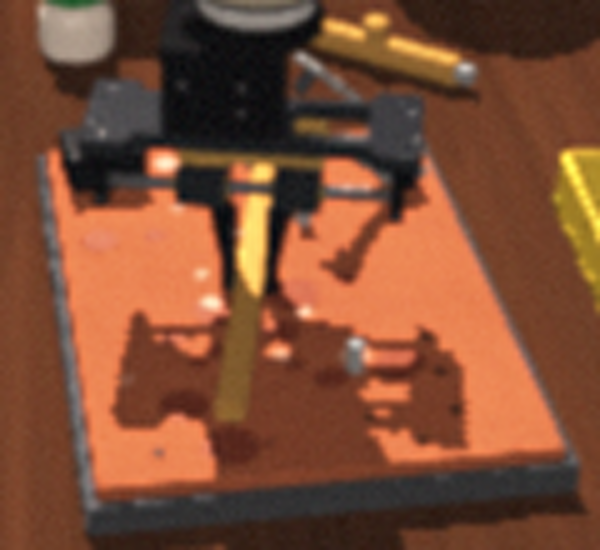

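The top view puts the tip end at crop (148,259) and the post's face at (134,260), a gap of about 5.5 mm. The bar is still centred in the jaws and askew by 13.4°. The side view shows it lying flat. I'm creeping on towards the stop.

{"fn": "jog_arm", "kwargs": {
  "commands": [
    [0, 0, 0, 0.0005, -0.0001, 0, 0.005],
    [0, 0, 0, 0.0005, -0.0001, 0, 0.005],
    [0, 0, 0, 0.0005, -0.0001, 0, 0.005],
    [0, 0, 0, 0, 0, 0, 0.005],
    [0, 0, 0, 0, 0, 0, 0.005]
  ]
}}

```text
time_s: 13.9
position: [564.3, 99.6, 53.3]
tcp_rot: [0.767, 0.642, -0.0, -0.0]
contact_force: [0.1, -1.3, -0.7]
width: 15.8
grip_force: 6.0
```

```bash
python3 - <<'E'
from h import *
s=ctrl.get_state(); print(s['time_s'],s['position'],s['contact_force'],s['torque'])
E
```

```text
13.9 [564.28729512  99.5879097   53.33532194] [ 0.12954164 -1.3243218  -0.72330756] [-0.49512493 -0.01866379 -0.03372926]
```

{"fn": "jog_arm", "kwargs": {
  "commands": [
    [0, 0, 0, 0.0006, -0.0001, 0, 0.005],
    [0, 0, 0, 0.0006, -0.0001, 0, 0.005],
    [0, 0, 0, 0.0006, -0.0001, 0, 0.005],
    [0, 0, 0, 0, 0, 0, 0.005],
    [0, 0, 0, 0, 0, 0, 0.005]
  ]
}}

```text
time_s: 14.4
position: [564.4, 101.8, 53.3]
tcp_rot: [0.767, 0.642, -0.0, -0.0]
contact_force: [-0.6, -1.1, -2.5]
width: 16.1
grip_force: 6.0
```

{"fn": "jog_arm", "kwargs": {
  "commands": [
    [0, 0, 0, 0.0006, -0.0001, 0, 0.005],
    [0, 0, 0, 0.0006, -0.0001, 0, 0.005],
    [0, 0, 0, 0.0006, -0.0001, 0, 0.005],
    [0, 0, 0, 0, 0, 0, 0.005],
    [0, 0, 0, 0, 0, 0, 0.005]
  ]
}}

```text
time_s: 14.9
position: [564.7, 103.8, 53.4]
tcp_rot: [0.767, 0.642, 0.0, -0.0]
contact_force: [0.2, 0.2, -4.7]
width: 16.1
grip_force: 6.0
```

{"fn": "jog_arm", "kwargs": {
  "commands": [
    [0, 0, 0, 0.0006, -0.0001, 0, 0.005],
    [0, 0, 0, 0.0006, -0.0002, 0, 0.005],
    [0, 0, 0, 0.0006, -0.0001, 0, 0.005],
    [0, 0, 0, 0, 0, 0, 0.005],
    [0, 0, 0, 0, 0, 0, 0.005]
  ]
}}

```text
time_s: 15.4
position: [564.7, 105.3, 53.5]
tcp_rot: [0.767, 0.642, 0.0, -0.0]
contact_force: [0.6, 0.5, -4.4]
width: 15.8
grip_force: 6.0
```

{"fn": "jog_arm", "kwargs": {
  "commands": [
    [0, 0, 0, 0.0006, -0.0001, 0, 0.005],
    [0, 0, 0, 0.0006, -0.0002, 0, 0.005],
    [0, 0, 0, 0.0006, -0.0001, 0, 0.005],
    [0, 0, 0, 0, 0, 0, 0.005],
    [0, 0, 0, 0, 0, 0, 0.005]
  ]
}}

```text
time_s: 15.9
position: [564.6, 107.1, 53.5]
tcp_rot: [0.767, 0.642, 0.0, -0.0]
contact_force: [-0.3, -0.2, -5.7]
width: 15.9
grip_force: 6.0
```

{"fn": "jog_arm", "kwargs": {
  "commands": [
    [0, 0, 0, 0.0006, -0.0001, 0, 0.005],
    [0, 0, 0, 0.0006, -0.0002, 0, 0.005],
    [0, 0, 0, 0.0006, -0.0001, 0, 0.005],
    [0, 0, 0, 0, 0, 0, 0.005],
    [0, 0, 0, 0, 0, 0, 0.005]
  ]
}}

```text
time_s: 16.4
position: [564.5, 108.4, 53.5]
tcp_rot: [0.767, 0.642, -0.0, 0.0]
contact_force: [-0.4, -2.0, -4.7]
width: 16.1
grip_force: 6.0
```

{"fn": "jog_arm", "kwargs": {
  "commands": [
    [0, 0, 0, 0.0006, -0.0001, 0, 0.005],
    [0, 0, 0, 0.0006, -0.0002, 0, 0.005],
    [0, 0, 0, 0.0006, -0.0001, 0, 0.005],
    [0, 0, 0, 0, 0, 0, 0.005],
    [0, 0, 0, 0, 0, 0, 0.005]
  ]
}}

```text
time_s: 16.9
position: [564.3, 108.8, 53.5]
tcp_rot: [0.767, 0.641, -0.001, 0.001]
contact_force: [-0.5, -5.7, -4.0]
width: 16.1
grip_force: 6.0
```

Contact: about 5.7 N against the stop. Now I swing about the screw tip, radius 134 mm.

{"fn": "jog_arm", "kwargs": {
  "commands": [
    [0, 0, -0.186, 0.0001, 0.00217, 0, 0.005],
    [0, 0, -0.186, 0.0001, 0.00217, 0, 0.005],
    [0, 0, -0.186, 0.0001, 0.00217, 0, 0.005],
    [0, 0, -0.186, 0.0001, 0.00217, 0, 0.005],
    [0, 0, -0.186, 0.0001, 0.00217, 0, 0.005]
  ]
}}

```text
time_s: 17.4
position: [574.9, 107.4, 53.5]
tcp_rot: [0.74, 0.672, -0.001, 0.001]
contact_force: [-1.1, -6.2, -3.1]
width: 16.1
grip_force: 6.0
```

{"fn": "jog_arm", "kwargs": {
  "commands": [
    [0, 0, -0.186, 0.0001, 0.00217, 0, 0.005],
    [0, 0, -0.186, 0.0001, 0.00217, 0, 0.005],
    [0, 0, -0.186, 0.0001, 0.00217, 0, 0.005],
    [0, 0, -0.186, 0.0001, 0.00217, 0, 0.005],
    [0, 0, -0.1, 0.0001, 0.00117, 0, 0.005]
  ]
}}

```text
time_s: 17.9
position: [585.0, 106.9, 53.5]
tcp_rot: [0.715, 0.699, -0.001, 0.001]
contact_force: [-2.5, -6.6, -2.8]
width: 16.0
grip_force: 6.0
```

```bash
python3 - <<'E'
from h import *
s=ctrl.get_state(); q=s['tcp_rot']; print(s['time_s'],s['position'],s['contact_force'],s['torque'],2*np.degrees(np.arctan2(q[1],q[0])))
t=snap('top','t5'); b=cv2.resize(t['frame'][125:225,145:295],(800,533),interpolation=cv2.INTER_CUBIC); cv2.imwrite('pics/t5b.png',b)
E
```

```text
17.9 [585.00403567 106.89986927  53.4985829 ] [-2.53045416 -6.61375329 -2.83739336] [-1.60971498  0.35572882  0.01711584] 88.65863033447829
```

View pics/t5b.png

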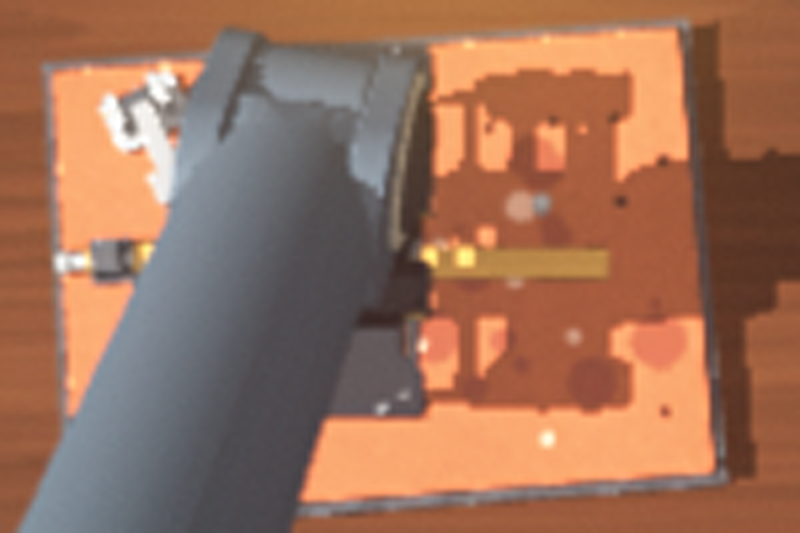

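The far pin is at crop (541,203) and the bar edge at row 250, so about 20 mm remains there, consistent with 4.9°. I continue to just short of the pins.

{"fn": "jog_arm", "kwargs": {
  "commands": [
    [0, 0, -0.16, 0.0001, 0.00187, 0, 0.005],
    [0, 0, -0.16, 0.0001, 0.00187, 0, 0.005],
    [0, 0, -0.16, 0.0001, 0.00187, 0, 0.005],
    [0, 0, -0.16, 0.0001, 0.00187, 0, 0.005],
    [0, 0, 0, 0, 0, 0, 0.005]
  ]
}}

```text
time_s: 18.45
position: [592.8, 107.1, 53.5]
tcp_rot: [0.696, 0.718, -0.001, 0.001]
contact_force: [0.1, -7.0, -4.3]
width: 15.7
grip_force: 6.0
```

{"fn": "jog_arm", "kwargs": {
  "commands": [
    [0, 0, -0.04, 0.0001, 0.0005, 0, 0.005],
    [0, 0, -0.04, 0.0001, 0.0005, 0, 0.005],
    [0, 0, -0.04, 0.0001, 0.0005, 0, 0.005],
    [0, 0, -0.04, 0.0001, 0.0005, 0, 0.005],
    [0, 0, 0, 0, 0, 0, 0.005]
  ]
}}

```text
time_s: 18.95
position: [594.5, 107.2, 53.5]
tcp_rot: [0.691, 0.723, -0.001, 0.001]
contact_force: [-0.9, -6.7, -3.7]
width: 16.0
grip_force: 6.0
```

```bash
python3 - <<'E'
from h import *
s=ctrl.get_state(); q=s['tcp_rot']; print(s['time_s'],s['position'],s['contact_force'],s['torque'],2*np.degrees(np.arctan2(q[1],q[0])))
E
```

```text
18.95 [594.47800483 107.1901588   53.50735878] [-0.94201363 -6.73743996 -3.73088196] [-1.72422693  0.20357557  0.09099178] 92.62277345268949
```

{"fn": "jog_arm", "kwargs": {
  "commands": [
    [0, 0, -0.04, 0.0001, 0.0005, 0, 0.005],
    [0, 0, -0.04, 0.0001, 0.0005, 0, 0.005],
    [0, 0, -0.04, 0.0001, 0.0005, 0, 0.005],
    [0, 0, 0, 0, 0, 0, 0.005],
    [0, 0, 0, 0, 0, 0, 0.005]
  ]
}}

```text
time_s: 19.45
position: [596.0, 107.3, 53.5]
tcp_rot: [0.687, 0.727, -0.002, 0.001]
contact_force: [-0.7, -8.6, -3.2]
width: 16.0
grip_force: 6.0
```

```bash
python3 - <<'E'
from h import *
s=ctrl.get_state(); q=s['tcp_rot']; print(s['time_s'],s['position'],s['contact_force'],s['torque'],2*np.degrees(np.arctan2(q[1],q[0])))
t=snap('top','t6'); b=cv2.resize(t['frame'][125:225,145:295],(800,533),interpolation=cv2.INTER_CUBIC); cv2.imwrite('pics/t6b.png',b)
m=load('t5')
# far part of bar, edge/pin gap: bar hull in station axes
f=t['frame']; hsv=cv2.cvtColor(f,cv2.COLOR_BGR2HSV); k=cv2.inRange(hsv,(20,100,80),(35,255,255)); k[:, :232]=0;k[:,270:]=0;k[:155]=0;k[:,:]=k; k[190:]=0
c=max(cv2.findContours(k,0,2)[0],key=cv2.contourArea); P=np.array([ray(t,u,v,38)[:2] for u,v in c[:,0].astype(float)]); print(cv2.minAreaRect(P.astype(np.float32)),cv2.boundingRect(c))
E
```

```text
19.45 [595.98272135 107.29333559  53.54120133] [-0.716053   -8.6494895  -3.20122929] [-1.80984935  0.23261117  0.09840206] 93.21290882974
((598.7244873046875, 54.1458854675293), (2.9206736087799072, 11.835651397705078), 89.74301147460938) (232, 166, 2, 5)
```

{"fn": "jog_arm", "kwargs": {
  "commands": [
    [0, 0, -0.03, 0, 0.0004, 0, 0.005],
    [0, 0, -0.03, 0, 0.0004, 0, 0.005],
    [0, 0, -0.03, 0, 0.0004, 0, 0.005],
    [0, 0, 0, 0, 0, 0, 0.005],
    [0, 0, 0, 0, 0, 0, 0.005]
  ]
}}

```text
time_s: 20.0
position: [596.2, 107.4, 53.5]
tcp_rot: [0.684, 0.729, -0.002, 0.0]
contact_force: [-2.8, -8.2, -1.7]
width: 16.2
grip_force: 6.0
```

```bash
python3 - <<'E'
from h import *
s=ctrl.get_state(); q=s['tcp_rot']; print(s['time_s'],s['position'],s['contact_force'],s['torque'],2*np.degrees(np.arctan2(q[1],q[0])))
E
```

```text
20.0 [596.24626009 107.37923045  53.48094121] [-2.81623551 -8.22983106 -1.70036336] [-1.82828365  0.65750365  0.07426916] 93.6570886931645
```

View pics/t6b.png

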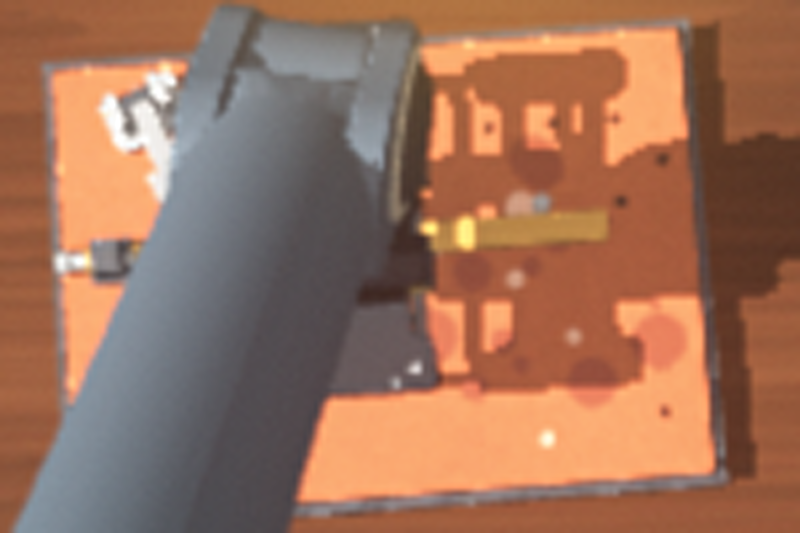

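{"fn": "jog_arm", "kwargs": {
  "commands": [
    [0, 0, 0, 0, 0.0005, 0, 0.005],
    [0, 0, 0, 0, 0.0005, 0, 0.005],
    [0, 0, 0, 0, 0, 0, 0.005],
    [0, 0, 0, 0, 0, 0, 0.005],
    [0, 0, 0, 0, 0, 0, 0.005]
  ]
}}

```text
time_s: 20.5
position: [596.4, 107.4, 53.5]
tcp_rot: [0.684, 0.729, -0.003, -0.0]
contact_force: [-4.7, -7.9, 0.7]
width: 16.1
grip_force: 6.0
```

```bash
python3 - <<'E'
from h import *
s=ctrl.get_state(); q=s['tcp_rot']; print(s['time_s'],s['position'],s['contact_force'],s['torque'],2*np.degrees(np.arctan2(q[1],q[0])))
d=snap('wrist','w7'); cv2.imwrite('pics/w7b.png',cv2.resize(d['frame'],(800,600)))
E
```

```text
20.5 [596.39096653 107.35678962  53.46743597] [-4.69415588 -7.87997573  0.70017736] [-1.91067892  1.15951171  0.03899046] 93.65820581238997
```

View pics/w7b.png

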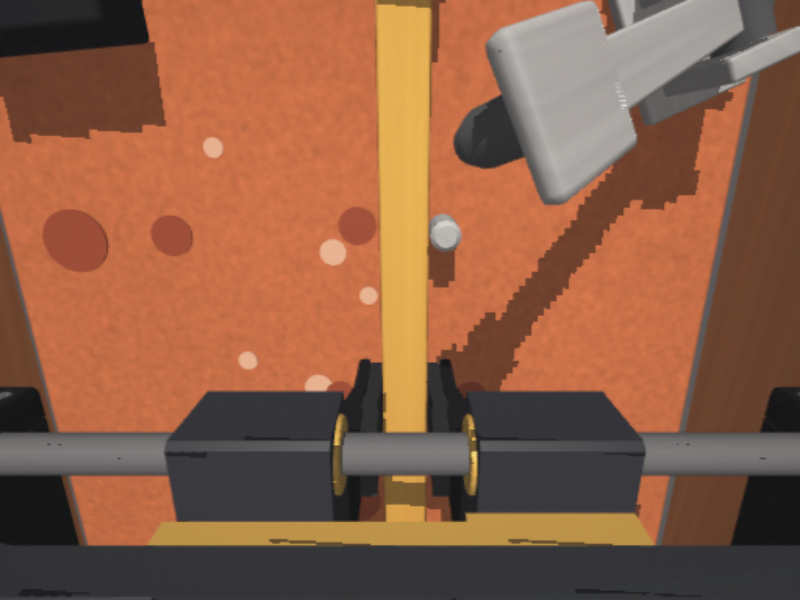

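The near pin touches the bar at (440,233), and the small moment suggests both pins share the load. I verify with a slight extra turn.

{"fn": "jog_arm", "kwargs": {
  "commands": [
    [0, 0, -0.03, 0, 0, 0, 0.005],
    [0, 0, -0.03, 0, 0, 0, 0.005],
    [0, 0, 0, 0, 0, 0, 0.005],
    [0, 0, 0, 0, 0, 0, 0.005],
    [0, 0, 0, 0, 0, 0, 0.005]
  ]
}}

```text
time_s: 21.05
position: [596.4, 107.4, 53.5]
tcp_rot: [0.682, 0.731, -0.003, -0.0]
contact_force: [-4.7, -6.7, 1.2]
width: 16.0
grip_force: 6.0
```

```bash
python3 - <<'E'
from h import *
s=ctrl.get_state(); q=s['tcp_rot']; print(s['time_s'],s['position'],s['contact_force'],s['torque'],2*np.degrees(np.arctan2(q[1],q[0])))
E
```

```text
21.05 [596.35497529 107.39910888  53.47155199] [-4.65831544 -6.68273043  1.22324332] [-1.90353847e+00  1.14712811e+00  1.08379674e-03] 93.94289463823996
```

{"fn": "jog_arm", "kwargs": {
  "commands": [
    [0, 0, 0, 0, 0, 0, 0.02],
    [0, 0, 0, 0, 0, 0, 0.03],
    [0, 0, 0, 0, 0, 0, 0.04],
    [0, 0, 0, 0, 0, 0, 0.04],
    [0, 0, 0, 0, 0, 0, 0.04]
  ]
}}

```text
time_s: 21.55
position: [598.9, 111.7, 53.9]
tcp_rot: [0.681, 0.732, 0.001, 0.0]
contact_force: [0.1, 1.0, 0.3]
width: 38.2
grip_force: 0.0
```

{"fn": "jog_arm", "kwargs": {
  "commands": [
    [0, 0, 0, 0, 0, -0.01, 0.04],
    [0, 0, 0, 0, 0, -0.02, 0.04],
    [0, 0, 0, 0, 0, -0.03, 0.04],
    [0, 0, 0, 0, 0, -0.03, 0.04],
    [0, 0, 0, 0, 0, 0, 0.04]
  ]
}}

```text
time_s: 22.05
position: [601.4, 111.0, 148.5]
tcp_rot: [0.682, 0.732, 0.004, 0.002]
contact_force: [0.5, -0.7, 0.4]
width: 39.9
grip_force: 0.0
```

```bash
python3 - <<'E'
from h import *
s=ctrl.get_state(); q=s['tcp_rot']; print(s['time_s'],s['position'],s['contact_force'],s['torque'],2*np.degrees(np.arctan2(q[1],q[0])))
d=snap('wrist','w8'); cv2.imwrite('pics/w8b.png',cv2.resize(d['frame'],(800,600)))
for z in (26,38,50): print(z,proj(d,[[*(np.array([596.4,107.4])+np.array([-.064,.998])*a),z] for a in (0,-60,90,130)]).round())
E
```

```text
22.05 [601.40921477 110.95421203 148.51526187] [ 0.45885887 -0.65567879  0.43543424] [-0.10110438 -0.02030525 -0.03710721] 94.03237136113856
26 [[252. 199.]
 [252. 258.]
 [252.  93.]
 [252.  39.]]
38 [[252. 203.]
 [252. 265.]
 [252.  93.]
 [252.  36.]]
50 [[252. 208.]
 [252. 272.]
 [251.  93.]
 [251.  32.]]
```

View pics/w8b.png

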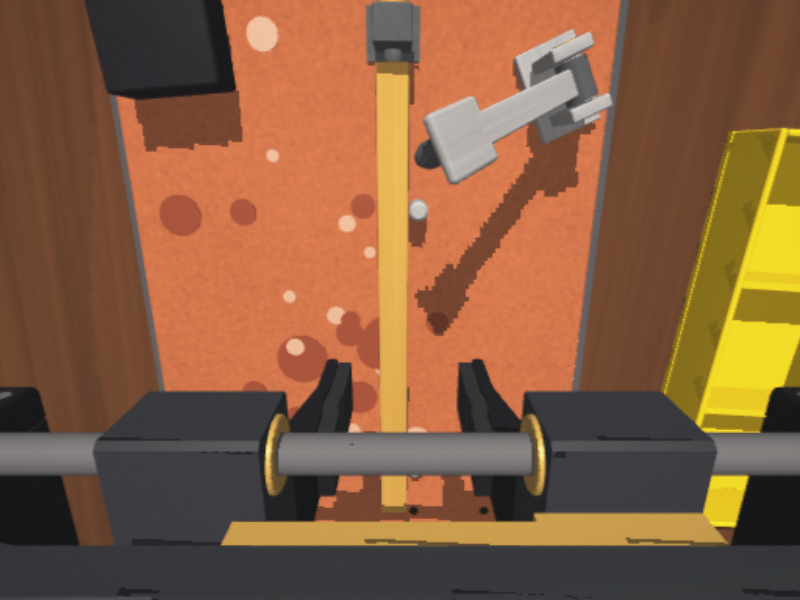

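The bar lies flush along the near pin at (418,209) and runs up to the post at (393,35). The raised pad is centred at about (460,140), hinge near (560,100). I fit the finger's position and angle from this picture, without viewing any more.

```bash
python3 - <<'E'
from h import *
from scipy.optimize import least_squares
d=load('w8'); k=512/800; a=np.radians(3.75)
M=np.array([[np.cos(a),-np.sin(a)],[np.sin(a),np.cos(a)]])
pin=ray(d,418*k,209*k,44)[:2]; Sp=pin-M@[28,64]; print('S from pin',Sp)
print('S from post top', ray(d,392*k,28*k,50)[:2]-M@[15,147])
print('S from bar x', np.array([596.4,107.4])-M@[15,0])
e=np.array([-.906,-.423]); 
def pad(S,th,r=86,h=2.5):
    rr=r*np.cos(th)-h*np.sin(th); return np.r_[S+M@(np.array([97,123])+rr*e),56+r*np.sin(th)+h*np.cos(th)]
for S in (Sp,np.array([581.5,102.])):
    r=least_squares(lambda t:proj(d,pad(S,t[0]))[0]-np.array([460,140])*k,[.85]); th=r.x[0]
    print(S,'theta',th,r.fun,'pad',pad(S,th).round(1))
    for t in (.9,.7,.5,.3,.15,0): print(t,pad(S,t).round(1))
E
```

```text
S from pin [581.26613978 102.27978209]
S from post top [581.81895098  98.21443788]
S from bar x [581.43211615 106.41895306]
[581.26613978 102.27978209] theta 0.702958412638491 [-0.73320823 -1.62063177] pad [613.9 200.6 113.5]
0.9 [624.9 206.6 124.9]
0.7 [613.8 200.5 113.3]
0.5 [604.9 195.6  99.4]
0.3 [598.7 192.2  83.8]
0.15 [595.8 190.6  71.3]
0 [594.6 190.   58.5]
[581.5 102. ] theta 0.7021380293784371 [-0.44596337 -0.99195758] pad [614.1 200.3 113.5]
0.9 [625.1 206.3 124.9]
0.7 [614.  200.2 113.3]
0.5 [605.2 195.3  99.4]
0.3 [598.9 191.9  83.8]
0.15 [596.1 190.3  71.3]
0 [594.9 189.7  58.5]
```

{"fn": "jog_arm", "kwargs": {
  "commands": [
    [0, 0, 0, 0, 0, -0.02, 0],
    [0, 0, 0, 0, 0, 0, 0],
    [0, 0, 0, 0, 0, 0, 0],
    [0, 0, 0, 0, 0, 0, 0],
    [0, 0, 0, 0, 0, 0, 0]
  ],
  "force": 20
}}

```text
time_s: 22.6
position: [597.7, 110.8, 162.4]
tcp_rot: [0.682, 0.732, -0.001, -0.001]
contact_force: [-1.6, -0.4, 0.0]
width: 7.4
grip_force: 0.0
```

{"fn": "jog_arm", "kwargs": {
  "commands": [
    [0, 0, 0, 0.0177, 0.0038, 0, 0],
    [0, 0, 0, 0.0177, 0.0038, 0, 0],
    [0, 0, 0, 0.0177, 0.0038, 0, 0],
    [0, 0, 0, 0.0177, 0.0038, 0, 0],
    [0, 0, 0, 0.0177, 0.0038, 0, 0]
  ]
}}

```text
time_s: 23.1
position: [611.0, 203.1, 163.4]
tcp_rot: [0.681, 0.732, 0.0, -0.0]
contact_force: [-0.1, -0.3, 0.3]
width: 0.4
grip_force: 0.0
```

{"fn": "jog_arm", "kwargs": {
  "commands": [
    [0, 0, 0, 0, 0, 0.01, 0],
    [0, 0, 0, 0, 0, 0.008, 0],
    [0, 0, 0, 0, 0, 0.002, 0],
    [0, 0, 0, 0, 0, 0, 0],
    [0, 0, 0, 0, 0, 0, 0]
  ]
}}

```text
time_s: 23.6
position: [611.3, 199.3, 143.6]
tcp_rot: [0.682, 0.731, 0.0, 0.0]
contact_force: [-0.3, 0.2, 0.2]
width: 0.6
grip_force: 0.0
```

{"fn": "jog_arm", "kwargs": {
  "commands": [
    [0, 0, 0, -0.0012, -0.0024, 0.0055, 0],
    [0, 0, 0, -0.0012, -0.0024, 0.0055, 0],
    [0, 0, 0, -0.0012, -0.0024, 0.0055, 0],
    [0, 0, 0, -0.001, -0.0022, 0.0055, 0],
    [0, 0, 0, -0.001, -0.002, 0.0055, 0]
  ]
}}

```text
time_s: 24.1
position: [599.7, 193.9, 115.5]
tcp_rot: [0.682, 0.732, -0.0, -0.0]
contact_force: [0.4, 0.0, 0.6]
width: 0.5
grip_force: 0.4
```

{"fn": "jog_arm", "kwargs": {
  "commands": [
    [0, 0, 0, -0.0008, -0.0015, 0.0055, 0],
    [0, 0, 0, -0.0006, -0.001, 0.0055, 0],
    [0, 0, 0, -0.0005, -0.001, 0.0055, 0],
    [0, 0, 0, -0.0003, -0.0006, 0.0055, 0],
    [0, 0, 0, 0, 0, 0, 0]
  ]
}}

```text
time_s: 24.6
position: [595.6, 191.6, 93.1]
tcp_rot: [0.682, 0.732, -0.001, -0.0]
contact_force: [-0.6, 0.3, -0.5]
width: 0.6
grip_force: 0.0
```

```bash
python3 - <<'E'
from h import *
s=ctrl.get_state(); print(s['time_s'],s['position'],s['contact_force'],s['torque'])
E
```

```text
24.6 [595.58486668 191.56087064  93.05207676] [-0.55790391  0.30459721 -0.48385027] [-0.04505176  0.03415881 -0.00942725]
```

{"fn": "jog_arm", "kwargs": {
  "commands": [
    [0, 0, 0, 0, 0, 0.002, 0],
    [0, 0, 0, 0, 0, 0.002, 0],
    [0, 0, 0, 0, 0, 0.002, 0],
    [0, 0, 0, 0, 0, 0, 0],
    [0, 0, 0, 0, 0, 0, 0]
  ]
}}

```text
time_s: 25.1
position: [596.1, 191.7, 88.0]
tcp_rot: [0.682, 0.732, 0.0, 0.0]
contact_force: [1.2, -0.5, 0.2]
width: 0.3
grip_force: 0.0
```

{"fn": "jog_arm", "kwargs": {
  "commands": [
    [0, 0, 0, 0, 0, 0.001, 0],
    [0, 0, 0, 0, 0, 0.001, 0],
    [0, 0, 0, 0, 0, 0.0005, 0],
    [0, 0, 0, 0, 0, 0, 0],
    [0, 0, 0, 0, 0, 0, 0]
  ]
}}

```text
time_s: 25.6
position: [596.1, 191.7, 85.5]
tcp_rot: [0.682, 0.732, 0.0, -0.0]
contact_force: [-0.5, -0.9, -0.3]
width: 0.5
grip_force: 0.1
```

```bash
python3 - <<'E'
from h import *
s=ctrl.get_state(); print(s['time_s'],s['position'],s['contact_force'],s['torque'])
E
```

```text
25.6 [596.08173074 191.65332335  85.49618922] [-0.48570401 -0.926661   -0.28997259] [-0.12555018  0.00768929  0.04398445]
```

{"fn": "jog_arm", "kwargs": {
  "commands": [
    [0, 0, 0, 0, 0, 0.0007, 0],
    [0, 0, 0, 0, 0, 0.0007, 0],
    [0, 0, 0, 0, 0, 0.0006, 0],
    [0, 0, 0, 0, 0, 0, 0],
    [0, 0, 0, 0, 0, 0, 0]
  ]
}}

```text
time_s: 26.1
position: [596.1, 191.6, 83.9]
tcp_rot: [0.682, 0.732, 0.0, -0.0]
contact_force: [-1.5, -0.4, 4.7]
width: 0.2
grip_force: 2.5
```

{"fn": "jog_arm", "kwargs": {
  "commands": [
    [0, 0, 0, 0, 0, 0.0003, 0],
    [0, 0, 0, 0, 0, 0.0003, 0],
    [0, 0, 0, 0, 0, 0.0002, 0],
    [0, 0, 0, 0, 0, 0, 0],
    [0, 0, 0, 0, 0, 0, 0]
  ]
}}

```text
time_s: 26.6
position: [596.1, 191.6, 83.8]
tcp_rot: [0.682, 0.732, 0.0, -0.0]
contact_force: [-2.9, 0.5, 9.7]
width: 0.6
grip_force: 4.8
```

The foot rests at pad height 58.8 (expected 58.5) with about 10 N. I back off, then give the free end a light nudge so the contact with the stop is certain.

{"fn": "jog_arm", "kwargs": {
  "commands": [
    [0, 0, 0, 0, 0, -0.001, 0],
    [0, 0, 0, 0, 0, -0.005, 0],
    [0, 0, 0, 0, 0, -0.01, 0],
    [0, 0, 0, 0, 0, -0.015, 0],
    [0, 0, 0, -0.02, 0, 0, 0]
  ]
}}

```text
time_s: 27.1
position: [598.9, 175.4, 116.3]
tcp_rot: [0.68, 0.733, 0.003, 0.0]
contact_force: [0.9, -0.6, -0.1]
width: 0.7
grip_force: 0.0
```

{"fn": "jog_arm", "kwargs": {
  "commands": [
    [0, 0, 0, -0.037, -0.001, 0, 0],
    [0, 0, 0, -0.04, -0.001, 0, 0],
    [0, 0, 0, -0.04, -0.001, 0, 0],
    [0, 0, 0, -0.04, -0.001, 0, 0],
    [0, 0, 0, -0.04, -0.002, 0, 0]
  ]
}}

```text
time_s: 27.6
position: [606.1, -26.8, 115.1]
tcp_rot: [0.682, 0.732, 0.001, 0.001]
contact_force: [0.0, 0.1, 0.3]
width: 0.5
grip_force: 0.0
```

{"fn": "jog_arm", "kwargs": {
  "commands": [
    [0, 0, 0, -0.037, -0.001, 0, 0],
    [0, 0, 0, 0, 0, 0, 0],
    [0, 0, 0, 0, 0, 0, 0],
    [0, 0, 0, 0, 0, 0.02, 0],
    [0, 0, 0, 0, 0, 0.02, 0]
  ]
}}

```text
time_s: 28.1
position: [608.1, -59.9, 74.2]
tcp_rot: [0.681, 0.733, 0.001, 0.0]
contact_force: [-0.9, 1.1, -1.1]
width: 0.5
grip_force: 0.0
```

{"fn": "jog_arm", "kwargs": {
  "commands": [
    [0, 0, 0, 0, 0, 0.015, 0],
    [0, 0, 0, 0, 0, 0.003, 0],
    [0, 0, 0, 0, 0, 0, 0],
    [0, 0, 0, 0, 0, 0, 0],
    [0, 0, 0, 0, 0, 0, 0]
  ]
}}

```text
time_s: 28.6
position: [607.7, -62.2, 56.6]
tcp_rot: [0.682, 0.732, 0.001, 0.001]
contact_force: [-0.6, 0.3, 0.5]
width: 0.5
grip_force: 0.0
```

```bash
python3 - <<'E'
from h import *
s=ctrl.get_state(); q=s['tcp_rot']; print(s['time_s'],s['position'],s['contact_force'],s['torque'],2*np.degrees(np.arctan2(q[1],q[0])))
t=snap('top','t9'); f=t['frame']; hsv=cv2.cvtColor(f,cv2.COLOR_BGR2HSV); k=cv2.inRange(hsv,(19,80,70),(36,255,255)); k[:150]=0;k[195:]=0;k[:,:160]=0;k[:,275:]=0
for c in sorted(cv2.findContours(k,0,2)[0],key=cv2.contourArea)[-3:]:
    P=np.array([ray(t,u,v,38)[:2] for u,v in c[:,0].astype(float)]); print(cv2.boundingRect(c),cv2.minAreaRect(P.astype(np.float32)))
E
```

```text
28.6 [607.7293275  -62.24183319  56.62185788] [-0.6024813   0.3387802   0.50040763] [-0.1018965   0.05577736  0.00757834] 94.0615810618822
(161, 173, 1, 2) ((584.0869140625, 262.213623046875), (2.9428904056549072, 0.0), -179.14913940429688)
(171, 169, 11, 7) ((587.1680297851562, 219.30838012695312), (16.803462982177734, 29.00845718383789), 11.071183204650879)
(196, 165, 50, 9) ((596.4777221679688, 89.06928253173828), (17.256526947021484, 144.12278747558594), 3.8669304847717285)
```

{"fn": "jog_arm", "kwargs": {
  "commands": [
    [0, 0, 0, 0, -0.003, 0.0015, 0],
    [0, 0, 0, 0.007, 0, 0, 0],
    [0, 0, 0, 0.007, 0, 0, 0],
    [0, 0, 0, 0.004, 0, 0, 0],
    [0, 0, 0, 0, 0, 0, 0]
  ]
}}

```text
time_s: 29.15
position: [602.9, -43.0, 54.1]
tcp_rot: [0.681, 0.732, 0.0, -0.0]
contact_force: [-0.5, 0.2, -0.4]
width: 0.4
grip_force: 0.0
```

{"fn": "jog_arm", "kwargs": {
  "commands": [
    [0, 0, 0, 0.001, 0, 0, 0],
    [0, 0, 0, 0.001, 0, 0, 0],
    [0, 0, 0, 0.001, 0, 0, 0],
    [0, 0, 0, 0.001, 0, 0, 0],
    [0, 0, 0, 0, 0, 0, 0]
  ]
}}

```text
time_s: 29.65
position: [602.5, -40.5, 54.2]
tcp_rot: [0.682, 0.732, 0.0, -0.0]
contact_force: [-0.3, -0.4, 0.5]
width: 0.2
grip_force: 0.0
```

{"fn": "jog_arm", "kwargs": {
  "commands": [
    [0, 0, 0, 0.0006, 0, 0, 0],
    [0, 0, 0, 0.0006, 0, 0, 0],
    [0, 0, 0, 0.0006, 0, 0, 0],
    [0, 0, 0, 0.0006, 0, 0, 0],
    [0, 0, 0, 0, 0, 0, 0]
  ]
}}

```text
time_s: 30.15
position: [602.3, -38.0, 54.2]
tcp_rot: [0.682, 0.732, 0.0, -0.0]
contact_force: [-0.3, 0.7, 0.3]
width: 0.3
grip_force: 0.0
```

{"fn": "jog_arm", "kwargs": {
  "commands": [
    [0, 0, 0, 0.0006, 0, 0, 0],
    [0, 0, 0, 0.0006, 0, 0, 0],
    [0, 0, 0, 0.0006, 0, 0, 0],
    [0, 0, 0, 0.0006, 0, 0, 0],
    [0, 0, 0, 0, 0, 0, 0]
  ]
}}

```text
time_s: 30.65
position: [602.2, -35.5, 54.2]
tcp_rot: [0.682, 0.732, 0.0, -0.0]
contact_force: [-0.5, 0.3, 0.3]
width: 0.2
grip_force: 0.0
```

{"fn": "jog_arm", "kwargs": {
  "commands": [
    [0, 0, 0, 0.0005, 0, 0, 0],
    [0, 0, 0, 0.0005, 0, 0, 0],
    [0, 0, 0, 0.0005, 0, 0, 0],
    [0, 0, 0, 0, 0, 0, 0],
    [0, 0, 0, 0, 0, 0, 0]
  ]
}}

```text
time_s: 31.15
position: [602.1, -34.8, 54.2]
tcp_rot: [0.682, 0.732, -0.0, 0.0]
contact_force: [-0.3, -2.1, -0.4]
width: 0.5
grip_force: 1.0
```

{"fn": "jog_arm", "kwargs": {
  "commands": [
    [0, 0, 0, 0.0005, 0, 0, 0],
    [0, 0, 0, 0.0005, 0, 0, 0],
    [0, 0, 0, 0.0005, 0, 0, 0],
    [0, 0, 0, 0, 0, 0, 0],
    [0, 0, 0, 0, 0, 0, 0]
  ]
}}

```text
time_s: 31.65
position: [602.0, -34.6, 54.3]
tcp_rot: [0.682, 0.731, -0.001, 0.001]
contact_force: [1.0, -5.5, -0.8]
width: 0.2
grip_force: 2.8
```

It firmly resists 5.5 N without moving, so the bar is against the stop. I retreat.

{"fn": "jog_arm", "kwargs": {
  "commands": [
    [0, 0, 0, -0.001, 0, 0, 0],
    [0, 0, 0, -0.003, 0, 0, 0],
    [0, 0, 0, -0.01, 0, 0, 0],
    [0, 0, 0, -0.02, 0, 0, 0],
    [0, 0, 0, -0.02, 0, -0.01, 0]
  ]
}}

```text
time_s: 32.15
position: [604.9, -86.3, 63.4]
tcp_rot: [0.681, 0.732, -0.0, -0.002]
contact_force: [0.2, 0.5, 0.3]
width: 0.3
grip_force: 0.0
```

{"fn": "jog_arm", "kwargs": {
  "commands": [
    [0, 0, 0, -0.02, 0, -0.03, 0],
    [0, 0, 0, -0.02, 0, -0.03, 0],
    [0, 0, 0, -0.02, 0, -0.02, 0],
    [0, 0, 0, 0, 0, 0, 0],
    [0, 0, 0, 0, 0, 0, 0]
  ]
}}

```text
time_s: 32.65
position: [609.8, -146.7, 144.6]
tcp_rot: [0.682, 0.731, 0.001, -0.0]
contact_force: [0.5, 0.9, -0.7]
width: 0.3
grip_force: 0.0
```

```bash
python3 - <<'E'
from h import *
t=snap('top','t10'); f=t['frame']; hsv=cv2.cvtColor(f,cv2.COLOR_BGR2HSV); k=cv2.inRange(hsv,(19,80,70),(36,255,255)); k[:150]=0;k[195:]=0;k[:,:160]=0;k[:,275:]=0
al=[]
for c in sorted(cv2.findContours(k,0,2)[0],key=cv2.contourArea)[-3:]:
    P=np.array([ray(t,u,v,38)[:2] for u,v in c[:,0].astype(float)]); print(cv2.boundingRect(c),cv2.minAreaRect(P.astype(np.float32)))
    if len(c)>8: al.append(P)
print(cv2.minAreaRect(np.vstack(al).astype(np.float32)))
# wrist view: finger pad height check
w=snap('wrist','w10'); s=ctrl.get_state(); print(s['time_s'],s['position'])
# pad: bright grey pixels in top view near predicted level pad
for th,p in ((0,(594.8,189.8,58.5)),): 
    u,v=proj(t,p)[0]; print(u,v,f[int(v)-3:int(v)+4,int(u)-5:int(u)+6].mean(2).round().astype(int))
E
```

```text
(161, 173, 1, 2) ((584.0869140625, 262.213623046875), (2.9428904056549072, 0.0), -179.14913940429688)
(171, 169, 11, 7) ((587.111083984375, 219.18316650390625), (16.507415771484375, 29.088302612304688), 9.186417579650879)
(196, 163, 63, 11) ((597.8333129882812, 69.92529296875), (17.484899520874023, 182.5454559326172), 4.031704425811768)
((595.3890991210938, 106.16374206542969), (17.515668869018555, 255.1696319580078), 3.9755420684814453)
32.75 [ 609.32951691 -144.80033521  142.94439765]
184.9163424122205 168.52358625699085 [[197 235 247 247 250 249 248 244 201 178 182]
 [185 223 248 250 254 252 247 246 234 179 179]
 [198 235 247 248 249 246 246 246 241 206 178]
 [212 245 247 246 245 244 245 246 246 238 177]
 [207 237 247 246 245 245 244 245 247 242 201]
 [215 229 246 247 246 245 244 245 246 249 242]
 [213 221 241 247 246 245 245 245 246 248 239]]
```

The pad sits at the level position and the bar lies at home. I'm handing in.

```bash
python3 -c "
from h import *
print(ticket.hand_in())"
```

```text
the job is handed in; nothing more can be done
None
```

I handed the job in at about 33 s: the bar is flush along both fence pins with its end on the stop and the hold-down foot resting on it, but no verdict came back, and I viewed 12 pictures against the limit of 10.

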